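Isolate the lamp supply and snap its driver board home

ROBOT

A 7-joint arm with a two-finger parallel gripper is mounted at the origin on the work surface. World frame = base frame: x ahead of the robot, y to its left, z up, the work surface at z = 0. Lengths are in m, angles in rad, forces in N, time in s.
With the tool pointing down it reaches from about 0.425 to 0.925 m from the base axis. Payload 6.8 kg.
Tool frame: the origin (TCP) lies midway between the tips of the shut fingers; the grasp point (between the pads) lies bot.grip_point_offset behind it (bot.grip_point_offset is the distance from the TCP to the grasp point, in m); z points along the fingers, y is the line along which they close (so a half turn about z gives the same grasp; the last joint's range is limited). The gripper opens to 85 mm and grips with 20 to 120 N. Pads are 22 mm wide; open, the fingers measure 114 mm over their backs; the gripper's body (76 mm by 85 mm) begins 54 mm behind the grasp point. The pads swing forward as they close: fully open they stand 13 mm farther back than shut.
Start: joints at [-1.282, 0.477, 0.022, 1.555, -0.011, 1.109, -0.083], TCP at [0.261, 0.623, 0.231] pointing down, gripper open.
Joint ranges: [-2.96, 2.96], [-0.34, 2.1], [-1.41, 1.46], [0.24, 2.44], [-1.37, 4.51], [0.17, 1.92], [-2.96, 2.96]. Speed limits (rad/s): [2.39, 2.39, 3.14, 3.14, 3.14, 3.14, 3.14].

INTERFACE

Orientations are given as a unit quaternion [w, x, y, z].
In Python, from station import get_obs, cams, job, bot gives the robot as it stands.
- The arm moves only by the tool arm_command, never from a script. Its argument "rows" is a list that holds one entry, the list of rows, each a list of 5 numbers: the finger opening in mm, from 0 to 85.4, then the shift along the world's x, y, z in units of 60 mm (1.0 is 60 mm), then the turn about the world's z in units of 0.08 rad (1.0 is 0.08 rad). In form: [[[grip, x, y, z, turn], ...]]. A call has exactly 10 rows; each row shifts and turns the commanded pose from where the row before left it; what a row does not reach is not made up. A row lasts 1/8 s, in which the tool goes at most 62.5 mm and 10.7 degrees, less where a joint would pass 70% of its speed; a pose out of reach is approached as far as the arm can. A call with a number of a shift or a turn outside -1 to 1 is refused whole. A call with a gripper value outside its range is refused whole. The fingers move at their own pace and stop on an object; "newtons" is the grip in N (left out, the last holds). Time passes only in rows, so rows that do not move let the fingers close, or fill a call up. It gives the time, the measured TCP pose, the force, the opening and the grip force at its end, in the units of the state.
- get_obs(): the state, without advancing time (a new reading comes with each control period).
- cams.read_camera(name): name is "scene" or "top" or "wrist"; returns the picture (420x560x3 uint8, red, green, blue); there is no depth.
- cams.camera_params(name): a dict with "K" (3x3 intrinsics, pixels), "k1" (the pictures are not rectified: a ray, as slopes to the right and down, at radius r is drawn at 1 + k1 r^2 times it, then the intrinsics apply), "extrinsics" (4x4, takes a point from camera to world coordinates). Camera axes: x right, y down, z forward; pixel columns grow to the right and rows downward; lengths in m; the calibration is good to about 2 mm. A picture is of the moment at which its call begins: read the wrist's pose just before it. camera_params takes no time and is no camera call; for the wrist camera it gives the pose at the moment of the call.
- job.hand_in(): hands the job in; it is judged then, once.
The state is a dict: "t": time; "q": joint angles; "joint_vel": joint speeds; "joint_torque": joint torques, N m; "eef_pos": TCP position; "tool_rot": TCP orientation; "contact_force": force on the tool from outside, world axes, zero at the start; "torque": the same for the moment, N m; "gripper_width": opening from 0.0 (shut) to 1.0 (fully open); "grasp_force": force on a finger pad.
Only numpy, scipy, OpenCV 4.12 (cv2) and the standard library are available. Lean on these libraries where they do the work, as an engineer would, in place of code of your own. Each camera call takes 0.05 s, during which the arm holds its last target. There are 200 camera calls.

TASK

Refit the microscope lamp's driver board safely: first pull the black knob on the grey isolator box up until it clicks and stays out, which cuts the power. With the knob still out, press the circuit board down onto its four barbed standoffs until every corner has clicked home, then push the knob fully back in to restore the power. Leave the other things on the bench where they are, and let go of everything at the end.

Things in the scene. Friction and masses are not known exactly. Their poses are not given: they have to be found in the camera images.
- pull_knob (a joint): travel of the pull knob in m: 0 = fully in, 0.016 = fully out. It slides straight up out of the isolator box. An over-centre spring holds it at either end: pulling or pushing takes about 10 N at most, it snaps over at 0.008 and, let go on the way, it jumps to the nearer end and stays there.
- knob_top (a point): centre of the flat top of the pull knob, a round black mushroom 33 mm across; moves with it. The head is 23 mm tall: from the top down, 3 mm of rounded edge, 12 mm of straight side 33 mm across, 8 mm of taper to 24 mm across; below it a 12 mm steel stem. Pushed in, the underside of the head is 10 mm and its top 33 mm above the lid of the box. Site z axis up, along the pull.
- isolator: grey metal switch box fixed to the bench, 94 x 94 mm, 70 mm tall, with a 130 x 50 x 4 mm steel foot along its x axis. Origin under its centre, z up; the pull knob stands in the middle of its lid, nothing else does but flat screw heads in the corners.
- chassis: open aluminium tray fixed to the bench, 184 (x) x 140 (y) mm, walls 20 mm high, lid removed. Origin under its centre, z up. Four white plastic barbed standoffs stand in it at x = +-60, y = +-38 mm; their shoulders (on which the seated board rests) are 20 mm and their tips 28 mm above the origin.
- board: loose dark green circuit board, 140 (x) x 96 (y) x 2.4 mm, about 100 g, rigid (three corners home bring the fourth); origin at the centre of its underside, z up, axes along the tray's. It starts lying loosely on the barbs, their tips in its four holes (free to tilt as corners go down one by one). Parts up to 13 mm high stand only at |y| < 18 mm; the two long strips |y| = 22 to 48 mm are bare apart from the standoffs' tips.
- hole0 (a point): centre of the board's 6 mm hole at board x = -60, y = -38 mm, on the underside: 27 mm above the tray's origin at the start, 20 mm when clicked home. Pressed on the bare strip 24 mm from the hole (board x = -36, y = -37 mm) this corner clicks at 5 to 8 N; pushed on to 13 to 17 N the next hole along the same long side may follow
- hole1 (a point): centre of the board's 6 mm hole at board x = -60, y = +38 mm, on the underside: 27 mm above the tray's origin at the start, 20 mm when clicked home. Pressed on the bare strip 24 mm from the hole (board x = -36, y = +37 mm) this corner clicks at 5 to 8 N; pushed on to 13 to 17 N the next hole along the same long side may follow
- hole2 (a point): centre of the board's 6 mm hole at board x = +60, y = -38 mm, on the underside: 27 mm above the tray's origin at the start, 20 mm when clicked home. Pressed on the bare strip 24 mm from the hole (board x = +36, y = -37 mm) this corner clicks at 5 to 8 N; pushed on to 13 to 17 N the next hole along the same long side may follow
- hole3 (a point): centre of the board's 6 mm hole at board x = +60, y = +38 mm, on the underside: 27 mm above the tray's origin at the start, 20 mm when clicked home. Pressed on the bare strip 24 mm from the hole (board x = +36, y = +37 mm) this corner clicks at 5 to 8 N; pushed on to 13 to 17 N the next hole along the same long side may follow
- dish: bystander: closed, pale see-through petri dish, 90 mm across, 17 mm tall; origin under its centre
- screwdriver: bystander: screwdriver lying on the bench, 190 mm long
- bottle: bystander: amber bottle, 64 mm across, 130 mm tall; origin under its centre
- slide_box: bystander: white slide box with a grey lid, 88 x 103 x 38 mm; origin under its centre
Mind the look-alikes: they are no part of the job. There is more than one size of the isolator; the job needs the larger. There is more than one size of the board; the one meant has the size given above.

How it is judged:
On the way, in this order (a step that is already met when the one before it is completed fails the run):
1. the knob is pulled out to its detent (value of joint pull_knob above 0.0135 m), for 0.2 s.
2. with the knob out, all four corners of the board are clicked home (z of each of hole0, hole1, hole2, hole3 in the frame of chassis below 0.022 m and value of joint pull_knob above 0.0125 m), for 0.2 s.
3. the knob is pushed back in (value of joint pull_knob below 0.0025 m), for 0.2 s.
At the end, for the whole second after the job is handed in: The knob is fully in (within 2.5 mm), all four holes of the board are within 2 mm of the standoffs' shoulders (underside below 22 mm over the tray's origin), and the board is at rest (value of joint pull_knob below 0.0025 m and z of each of hole0, hole1, hole2, hole3 in the frame of chassis below 0.022 m and linear speed of board below 0.02 m/s); the robot touches nothing.
It fails at once if the petri dish is moved by more than 30 mm (distance of dish from where it was at the start of the episode above 0.03 m).
It fails at once if the screwdriver is moved by more than 30 mm (distance of screwdriver from where it was at the start of the episode above 0.03 m).
It fails at once if the amber bottle is moved by more than 30 mm (distance of bottle from where it was at the start of the episode above 0.03 m).
It fails at once if the slide box is moved by more than 30 mm (distance of slide_box from where it was at the start of the episode above 0.03 m).
It also fails if it takes over 56 s, if anything falls off the work surface, if the arm or the gripper's body presses on something with over 40 N, if the wrist force passes 120 N, or if a joint passes its speed limit or range.

## Working session

There is one attempt and no reset: what is moved stays moved. The work goes in short steps, Python scripts to look and compute and a tool call to move; the robot and the scene stay as the last step left them, time stands still between calls to the robot, and variables do not carry over. Pictures are saved under pics/ and viewed, at most 10 in all, crops included, and the job is handed in when it is done.

Besides the shell and the picture viewer there is one more tool, called after "Call:" in YAML: its name, and indented under it one key for each argument. arm_command: Moves the arm, as the interface text tells. Its arguments: {"type":"object","properties":{"rows":{"type":"array"},"newtons":{"type":"number"}},"required":["rows"]}

```bash
mkdir -p pics; cat > h.py <<'E'
import numpy as np, cv2
from station import get_obs, cams, job, bot
def ray(p,uv):
    K=p["K"];K=np.array(K);E=np.array(p["extrinsics"]);k=p["k1"]
    d=np.array([(uv[0]-K[0,2])/K[0,0],(uv[1]-K[1,2])/K[1,1]]);s=d.copy()
    for _ in range(30): s=d/(1+k*(s@s))
    return E[:3,3],E[:3,:3]@np.array([s[0],s[1],1])
def onz(p,uv,z):
    o,d=ray(p,uv); return o+d*(z-o[2])/d[2]
def proj(p,X):
    E=np.array(p["extrinsics"]);K=np.array(p["K"]);c=E[:3,:3].T@(np.array(X)-E[:3,3]);s=c[:2]/c[2];s=s*(1+p["k1"]*(s@s))
    return K[:2,:2]@s+K[:2,2]
def snap(n,f):
    p=cams.camera_params(n); im=cams.read_camera(n); cv2.imwrite(f"pics/{f}.png",im[...,::-1]); return p,im
E
python3 - <<'E'
from h import *
o=get_obs();print(o["t"],o["eef_pos"],o["tool_rot"],o["contact_force"],bot.grip_point_offset)
for n in("top","scene"):
    p,im=snap(n,n);print(n,np.round(p["K"],1).tolist(),p["k1"],np.round(p["extrinsics"],3).tolist())
a=cv2.imread("pics/top.png");cv2.imwrite("pics/top_b.png",cv2.resize(a,(800,600)))
E
```

```text
0.0 [0.26064282 0.62200802 0.23034417] [-1.12038357e-04  1.97080736e-01  9.80386852e-01 -8.89967215e-04] [-0.17982157 -0.07513085 -0.20787503] 0.0187
top [[419.2, 0.0, 277.5], [0.0, 419.2, 202.7], [0.0, 0.0, 1.0]] -0.013198931937081262 [[0.021, -0.999, 0.041, 0.476], [-1.0, -0.022, -0.01, 0.019], [0.011, -0.041, -0.999, 1.065], [0.0, 0.0, 0.0, 1.0]]
scene [[531.6, 0.0, 277.7], [0.0, 531.6, 210.5], [0.0, 0.0, 1.0]] -0.11393835168434702 [[-0.746, 0.488, -0.453, 1.124], [0.666, 0.555, -0.499, 0.658], [0.008, -0.674, -0.738, 1.04], [0.0, 0.0, 0.0, 1.0]]
```

View pics/top_b.png

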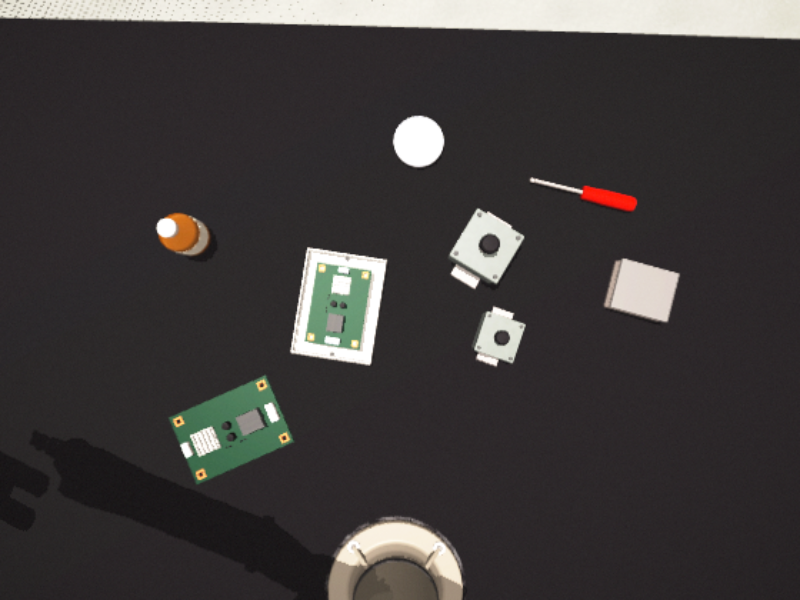

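View pics/scene.png

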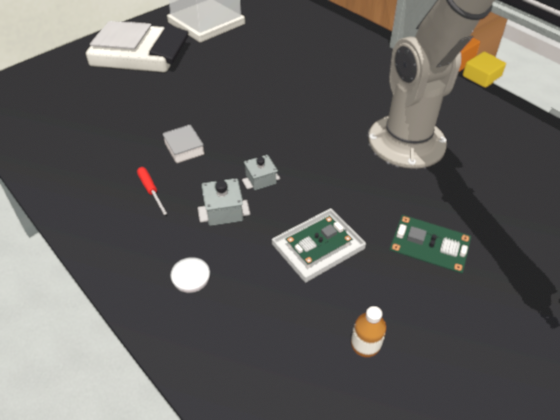

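The top view shows the tray with a roughly 140 x 96 board at about (338,305) in the 800-px picture. The loose board at (232,430) is larger, so it is a decoy. The larger isolator is at (487,245) with its knob at (489,243), and the smaller one is at (500,337).

```bash
python3 - <<'E'
from h import *
p=cams.camera_params("top");im=cv2.imread("pics/top.png");hsv=cv2.cvtColor(im,cv2.COLOR_BGR2HSV)
g=cv2.inRange(hsv,(35,60,40),(95,255,255));g=cv2.morphologyEx(g,cv2.MORPH_CLOSE,np.ones((9,9)))
for c in cv2.findContours(g,0,2)[0]:
    if cv2.contourArea(c)>800:
        b=cv2.boxPoints(cv2.minAreaRect(c));X=np.array([onz(p,q,.0294) for q in b])[:,:2]
        print("board",X.mean(0).round(4),[np.linalg.norm(X[i]-X[i-1]).round(3) for i in(1,2)],X.round(3).tolist())
# gold pads
o=cv2.inRange(hsv,(12,90,120),(35,255,255))
for c in cv2.findContours(o,0,2)[0]:
    (u,v),r=cv2.minEnclosingCircle(c)
    if cv2.contourArea(c)>6: print("gold",round(u),round(v),cv2.contourArea(c),onz(p,(u,v),.0294)[:2].round(4))
for n,zs in(("top",342),):
    k=cv2.inRange(hsv,(0,0,0),(180,255,75))[155:185,325:360]
    nn,l,s,c=cv2.connectedComponentsWithStats(k)
    for i in range(1,nn):
        if s[i,4]>30: print("knob",s[i],c[i]+[325,155],onz(p,c[i]+[325,155],.098).round(4))
ps=cams.camera_params("scene")
print(proj(ps,onz(p,(342,170),.1)))
w=snap("wrist","w0")[0]
E=np.array(w["extrinsics"]);ob=get_obs()
from scipy.spatial.transform import Rotation as R
q=ob["tool_rot"];T=R.from_quat([q[1],q[2],q[3],q[0]]).as_matrix()
print("tool R",T.round(3).tolist(),"cam in tool",(T.T@(E[:3,3]-ob["eef_pos"])).round(3),(T.T@E[:3,:3]).round(3).tolist(),np.round(w["K"],0).tolist())
E
```

```text
board [0.2737 0.2872] [np.float64(0.184), np.float64(0.125)] [[0.291, 0.398], [0.369, 0.231], [0.256, 0.177], [0.179, 0.343]]
board [0.4887 0.1094] [np.float64(0.136), np.float64(0.093)] [[0.427, 0.164], [0.562, 0.147], [0.55, 0.054], [0.415, 0.072]]
gold 140 332 37.5 [0.1967 0.3369]
gold 198 306 32.0 [0.2616 0.1966]
gold 124 294 35.0 [0.2858 0.3782]
gold 183 269 32.5 [0.3499 0.2375]
gold 248 240 18.5 [0.4239 0.0806]
gold 125 162 401.0 [0.6107 0.3881]
knob [ 10   9  15  14 149] [342.36241611 170.61073826] [ 0.5936 -0.1395  0.098 ]
[220.9077079  184.19013736]
tool R [[-0.922, 0.386, -0.0], [0.386, 0.922, -0.001], [-0.0, -0.001, -1.0]] cam in tool [ 0.071 -0.    -0.143] [[-0.001, -0.959, -0.283], [1.0, -0.001, -0.0], [0.0, -0.283, 0.959]] [[311.0, 0.0, 273.0], [0.0, 311.0, 213.0], [0.0, 0.0, 1.0]]
```

Call:
arm_command:
  rows:
    - [[85,0.28,-0.635,0,-0.8],[85,0.28,-0.635,0,-0.8],[85,0.28,-0.635,0,-0.8],[85,0.28,-0.635,0,-0.8],[85,0.28,-0.635,0,-0.8],[85,0.28,-0.635,0,-0.8],[85,0.28,-0.635,0,-0.8],[85,0.28,-0.635,0,-0.8],[85,0.28,-0.635,0,-0.8],[85,0.28,-0.635,0,-0.8]]

```text
t: 1.4
eef_pos: [0.4291, 0.2402, 0.2312]
tool_rot: [-0.0, 0.496, 0.868, -0.0]
contact_force: [1.6, -0.4, -0.7]
gripper_width: 0.995
grasp_force: 0.0
```

Call:
arm_command:
  rows:
    - [[85,0.28,-0.635,0,-0.8],[85,0.28,-0.635,0,-0.8],[85,0.28,-0.635,0,-0.8],[85,0.28,-0.635,0,-0.8],[85,0.28,-0.635,0,-0.8],[85,0.28,-0.635,0,-0.8],[85,0.28,-0.635,0,-0.8],[85,0.28,-0.635,0,-0.8],[85,0.28,-0.635,0,-0.8],[85,0.28,-0.635,0,-0.8]]

```text
t: 2.65
eef_pos: [0.5972, -0.1404, 0.2311]
tool_rot: [-0.0, 0.744, 0.668, -0.0]
contact_force: [-0.8, 0.7, -0.3]
gripper_width: 0.997
grasp_force: 0.0
```

```bash
python3 - <<'E'
from h import *
p,im=snap("wrist","w1");hsv=cv2.cvtColor(im,cv2.COLOR_RGB2HSV)
print(get_obs()["eef_pos"],"expect",proj(p,(.594,-.14,.103)))
u0,v0=proj(p,(.594,-.14,.103)).astype(int)
k=(im.max(2)<75).astype(np.uint8)
n,l,s,c=cv2.connectedComponentsWithStats(k)
for i in range(1,n):
    if 300<s[i,4]<9000: print(s[i],c[i].round(1),onz(p,c[i],.095).round(4))
E
```

```text
[ 0.59813104 -0.14686098  0.23154401] expect [269.08961355 204.57932064]
[254 185  33  35 914] [269.6 202.1] [ 0.5944 -0.1398  0.095 ]
[116 225  25  24 459] [127.9 236.5] [ 0.4552 -0.1588  0.095 ]
```

View pics/w1.png

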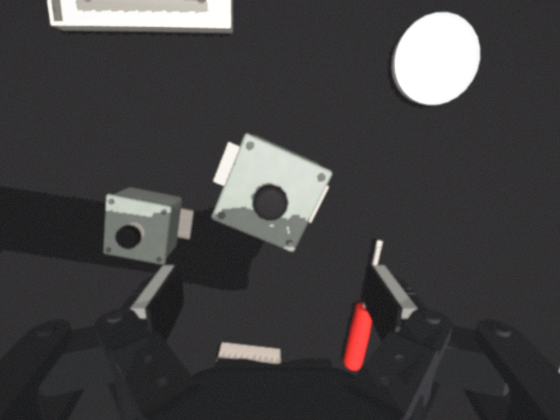

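The wrist view puts the large knob at (270,202), which is (0.594, -0.140) and agrees with the top view. Next I descend over it.

Call:
arm_command:
  rows:
    - [[60,-0.04,0,0,0],[60,0,0,-0.2,0],[60,0,0,-0.3,0],[60,0,0,-0.4,0],[60,0,0,-0.4,0],[60,0,0,-0.3,0],[60,0,0,-0.2,0],[60,0,0,-0.1,0],[60,0,0,0,0],[60,0,0,0,0]]
  newtons: 70

```text
t: 3.95
eef_pos: [0.595, -0.1396, 0.118]
tool_rot: [0.0, 0.744, 0.669, 0.0]
contact_force: [-0.2, 0.0, 0.1]
gripper_width: 0.702
grasp_force: 0.0
```

Call:
arm_command:
  rows:
    - [[60,0,0,-0.2,0],[60,0,0,-0.3,0],[60,0,0,-0.18,0],[60,0,0,0,0],[45,0,0,0,0],[25,0,0,0,0],[25,0,0,0,0],[25,0,0,0,0],[25,0,0,0,0],[25,0,0,0,0]]
  newtons: 70

```text
t: 5.2
eef_pos: [0.5943, -0.1396, 0.0774]
tool_rot: [-0.0, 0.744, 0.669, 0.0]
contact_force: [-2.8, 0.7, 4.1]
gripper_width: 0.349
grasp_force: 68.8
```

Call:
arm_command:
  rows:
    - [[25,0,0,0.05,0],[25,0,0,0.05,0],[25,0,0,0.05,0],[25,0,0,0.05,0],[25,0,0,0.05,0],[25,0,0,0.04,0],[25,0,0,0,0],[25,0,0,0,0],[25,0,0,0,0],[25,0,0,0,0]]

```text
t: 6.45
eef_pos: [0.5942, -0.1395, 0.0937]
tool_rot: [-0.0, 0.744, 0.669, -0.0]
contact_force: [0.1, -2.6, -11.2]
gripper_width: 0.352
grasp_force: 71.8
```

Call:
arm_command:
  rows:
    - [[35,0,0,0,0],[60,0,0,0,0],[60,0,0,0,0],[60,0,0,0,0],[60,0,0,0.3,0],[60,0,0,0.4,0],[60,0,0,0.5,0],[60,0,0,0.5,0],[60,0,0,0.4,0],[60,0,0,0,0]]

```text
t: 7.7
eef_pos: [0.5958, -0.1401, 0.223]
tool_rot: [0.002, 0.744, 0.668, 0.002]
contact_force: [0.9, -1.2, -0.6]
gripper_width: 0.701
grasp_force: 0.0
```

```bash
python3 - <<'E'
from h import *
o=get_obs();p,im=snap("wrist","w2");print(o["t"],o["eef_pos"])
n,l,s,c=cv2.connectedComponentsWithStats((im.max(2)<75).astype(np.uint8))
for z in(.103,.119): print(z,proj(p,(.594,-.1395,z)).round(1),2*311*.0165/(p["extrinsics"][2][3]-z))
for i in range(1,n):
    if 300<s[i,4]<9000: print(s[i],c[i].round(1))
ps=cams.camera_params("scene");im=cv2.imread("pics/scene.png");im2=cams.read_camera("scene")[...,::-1]
cv2.imwrite("pics/cmp.png",cv2.resize(np.hstack([im[160:240,180:260],im2[160:240,180:260]]),None,fx=5,fy=5))
E
```

```text
7.7 [ 0.5958199  -0.14010557  0.2229675 ]
0.103 [269.7 206.7] 39.06237866227567
0.119 [269.6 211.7] 41.59546705305522
[ 252  191   37   38 1119] [270.2 209.7]
[112 228  26  24 497] [124.4 239.6]
```

View pics/cmp.png

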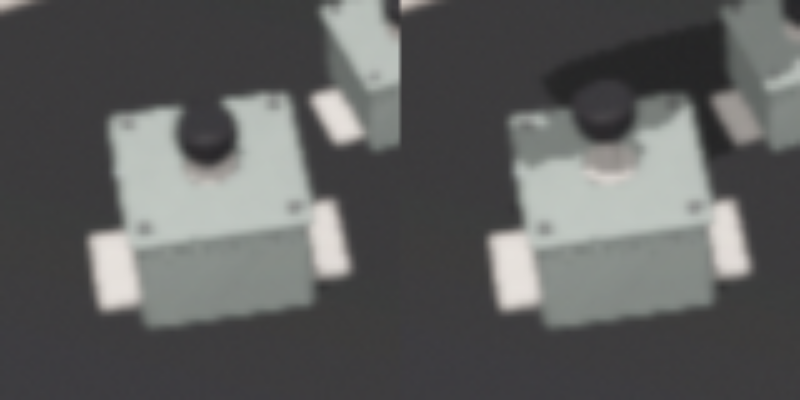

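The right half shows the knob raised, with the stem visible: it is out. Now I move over the board, closing the fingers on the way.

Call:
arm_command:
  rows:
    - [[0,-0.1,0.2,0,0],[0,-0.2,0.45,0,0],[0,-0.3,0.65,0,0],[0,-0.3,0.7,0,0],[0,-0.3,0.7,0,0],[0,-0.3,0.65,0,0],[0,-0.2,0.45,0,0],[0,-0.08,0.2,0,0],[0,0,0,0,0],[0,0,0,0,0]]

```text
t: 9.05
eef_pos: [0.488, 0.0993, 0.2198]
tool_rot: [0.0, 0.744, 0.668, -0.0]
contact_force: [0.2, -0.4, -0.8]
gripper_width: -0.001
grasp_force: 0.0
```

```bash
python3 - <<'E'
from h import *
o=get_obs();p,im=snap("wrist","w3");print(o["t"],o["eef_pos"],o["contact_force"])
hsv=cv2.cvtColor(im,cv2.COLOR_RGB2HSV)
g=cv2.inRange(hsv,(35,60,30),(95,255,255));g=cv2.morphologyEx(g,cv2.MORPH_CLOSE,np.ones((15,15)))
for c in cv2.findContours(g,0,2)[0]:
    if cv2.contourArea(c)>3000:
        b=cv2.boxPoints(cv2.minAreaRect(c));print(b.round().tolist());X=np.array([onz(p,q,.0294) for q in b])[:,:2]
        print("board",X.mean(0).round(4),[np.linalg.norm(X[i]-X[i-1]).round(3) for i in(1,2)],X.round(4).tolist())
h=cv2.inRange(hsv,(12,90,100),(35,255,255))
for c in cv2.findContours(h,0,2)[0]:
    if cv2.contourArea(c)>30: m=np.mean(cv2.boxPoints(cv2.minAreaRect(c)),0);print("gold",m,cv2.contourArea(c),onz(p,m,.0294)[:2].round(4))
E
```

```text
9.05 [0.48801362 0.09925508 0.21982736] [ 0.15666294 -0.3612911  -0.75526431]
[[207.0, 220.0], [209.0, 135.0], [338.0, 138.0], [336.0, 223.0]]
board [0.4891 0.1097] [np.float64(0.092), np.float64(0.135)] [[0.4109, 0.0735], [0.4284, 0.1643], [0.562, 0.1466], [0.5551, 0.0541]]
[[-33.0, 24.0], [67.0, -48.0], [151.0, 69.0], [51.0, 141.0]]
board [0.2945 0.2624] [np.float64(0.124), np.float64(0.121)] [[0.21, 0.2965], [0.3255, 0.3414], [0.382, 0.2339], [0.2605, 0.1776]]
gold [326.  215.5] 121.0 [0.5442 0.0637]
gold [331.  146.5] 125.5 [0.5541 0.139 ]
gold [217. 143.] 122.5 [0.4354 0.1556]
gold [ 57.36     118.979996] 208.5 [0.274  0.1986]
gold [127.30768  67.96153] 240.0 [0.3583 0.2376]
```

View pics/w3.png

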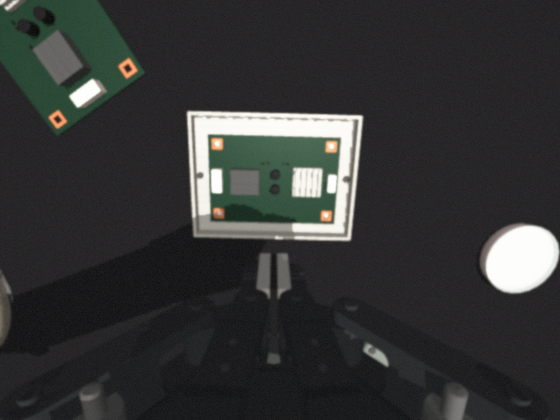

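The board lies level in the tray, with gold pads at (326,215), (331,146) and (217,143). That gives centre (0.490, 0.110) and yaw -8°. First press point is P0, at (0.449, 0.078).

Call:
arm_command:
  rows:
    - [[0,-0.2,-0.1,-0.2,-0.3],[0,-0.25,-0.16,-0.4,0],[0,-0.2,-0.1,-0.5,0],[0,0,0,-0.6,0],[0,0,0,-0.5,0],[0,0,0,-0.4,0],[0,0,0,-0.2,0],[0,0,0,-0.1,0],[0,0,0,0,0],[0,0,0,0,0]]

```text
t: 10.35
eef_pos: [0.4492, 0.0791, 0.0466]
tool_rot: [0.0, 0.752, 0.66, 0.001]
contact_force: [-0.3, -0.6, -0.7]
gripper_width: 0.0
grasp_force: 0.0
```

Call:
arm_command:
  rows:
    - [[0,0,-0.02,-0.12,0],[0,0,0,-0.1,0],[0,0,0,-0.05,0],[0,0,0,-0.03,0],[0,0,0,-0.03,0],[0,0,0,-0.03,0],[0,0,0,-0.02,0],[0,0,0,-0.02,0],[0,0,0,0,0],[0,0,0,0,0]]

```text
t: 11.6
eef_pos: [0.4491, 0.0779, 0.0229]
tool_rot: [-0.0, 0.752, 0.66, 0.001]
contact_force: [-4.2, -0.3, 17.0]
gripper_width: -0.003
grasp_force: 9.0
```

Call:
arm_command:
  rows:
    - [[0,0,0,0.2,0],[0,0.3,-0.04,0.05,0],[0,0.5,-0.06,0,0],[0,0.39,-0.06,0,0],[0,0,0,-0.1,0],[0,0,0,-0.05,0],[0,0,0,-0.05,0],[0,0,0,-0.03,0],[0,0,0,-0.02,0],[0,0,0,0,0]]

```text
t: 12.85
eef_pos: [0.5191, 0.0683, 0.0229]
tool_rot: [-0.001, 0.752, 0.66, -0.0]
contact_force: [-5.4, 0.2, 16.2]
gripper_width: 0.001
grasp_force: 8.3
```

Call:
arm_command:
  rows:
    - [[0,0,0,0.25,0],[0,0.04,0.25,0.05,0],[0,0.08,0.72,0,0],[0,0.04,0.25,0,0],[0,0,0,-0.1,0],[0,0,0,-0.05,0],[0,0,0,-0.07,0],[0,0,0,-0.05,0],[0,0,0,-0.03,0],[0,0,0,0,0]]

```text
t: 14.1
eef_pos: [0.5295, 0.1403, 0.0224]
tool_rot: [-0.0, 0.752, 0.659, -0.0]
contact_force: [-3.3, -1.5, 8.8]
gripper_width: 0.002
grasp_force: 4.7
```

Call:
arm_command:
  rows:
    - [[0,0,0,0.25,0],[0,-0.3,0.04,0,0],[0,-0.5,0.07,0,0],[0,-0.39,0.05,0,0],[0,0,0,-0.1,0],[0,0,0,-0.05,0],[0,0,0,-0.05,0],[0,0,0,-0.03,0],[0,0,0,-0.02,0],[0,0,0,0,0]]

```text
t: 15.35
eef_pos: [0.4588, 0.1507, 0.0224]
tool_rot: [0.0, 0.752, 0.659, 0.0]
contact_force: [-1.4, -1.7, 7.9]
gripper_width: 0.005
grasp_force: 4.2
```

Call:
arm_command:
  rows:
    - [[0,0,0,0.25,0],[0,-0.04,-0.25,0.05,0],[0,-0.08,-0.72,0,0],[0,-0.04,-0.25,0,0],[0,0,0,-0.1,0],[0,0,0,-0.1,0],[0,0,0,-0.05,0],[0,0,0,-0.05,0],[0,0,0,-0.01,0],[0,0,0,0,0]]

```text
t: 16.6
eef_pos: [0.4487, 0.0786, 0.0223]
tool_rot: [-0.001, 0.751, 0.66, 0.0]
contact_force: [-5.1, -0.0, 20.3]
gripper_width: 0.001
grasp_force: 10.5
```

Call:
arm_command:
  rows:
    - [[0,0,0,0.25,0],[0,0.3,-0.04,0.01,0],[0,0.5,-0.06,0,0],[0,0.39,-0.06,0,0],[0,0,0,-0.1,0],[0,0,0,-0.05,0],[0,0,0,-0.05,0],[0,0,0,-0.04,0],[0,0,0,-0.02,0],[0,0,0,0,0]]

```text
t: 17.85
eef_pos: [0.5193, 0.0684, 0.0224]
tool_rot: [-0.001, 0.752, 0.66, -0.0]
contact_force: [-6.2, -0.3, 16.7]
gripper_width: 0.003
grasp_force: 8.2
```

All four press points now read about 22.4 mm, which is the seated board-top height. I'll lift off and check visually.

Call:
arm_command:
  rows:
    - [[0,0,0,0.3,0],[0,-0.1,0.1,0.6,0],[0,-0.2,0.1,0.7,0],[0,-0.2,0.1,0.7,0],[0,0,0.05,0.5,0],[0,0,0,0.3,0],[0,0,0,0.1,0],[0,0,0,0,0],[0,0,0,0,0],[0,0,0,0,0]]

```text
t: 19.1
eef_pos: [0.4897, 0.089, 0.2126]
tool_rot: [-0.0, 0.752, 0.66, -0.001]
contact_force: [0.1, -0.4, 0.4]
gripper_width: -0.0
grasp_force: 0.0
```

```bash
python3 - <<'E'
from h import *
o=get_obs();p,im=snap("wrist","w4");print(o["t"],o["eef_pos"],o["contact_force"])
hsv=cv2.cvtColor(im,cv2.COLOR_RGB2HSV)
h=cv2.inRange(hsv,(8,90,50),(35,255,255))
C=np.array([.4898,.1097]);ex=np.array([.9895,-.138]);ey=np.array([.138,.9895])
for sx in(-1,1):
  for sy in(-1,1):
    P=C+sx*.06*ex+sy*.038*ey
    print("exp",sx,sy,[proj(p,(*P,z)).round(1).tolist() for z in(.0294,.0224)])
for c in cv2.findContours(h,0,2)[0]:
    if cv2.contourArea(c)>30: m=np.mean(cv2.boxPoints(cv2.minAreaRect(c)),0);print("gold",m.round(1),cv2.contourArea(c))
cv2.imwrite("pics/w4c.png",cv2.resize(im[80:290,140:420,::-1],(800,600)))
E
```

```text
19.1 [0.48965724 0.0889513  0.21257691] [ 0.07557205 -0.40341052  0.38299812]
exp -1 -1 [[215.2, 206.6], [216.3, 204.9]]
exp -1 1 [[211.9, 134.7], [213.1, 134.4]]
exp 1 -1 [[325.5, 207.4], [324.4, 205.7]]
exp 1 1 [[329.5, 135.6], [328.3, 135.3]]
gold [324.5 205.5] 49.0
gold [216.  205.5] 49.5
gold [328.  134.5] 40.0
gold [212.5 135. ] 61.0
gold [ 48.4 114.5] 224.0
gold [118.3  60.1] 249.5
```

View pics/w4c.png

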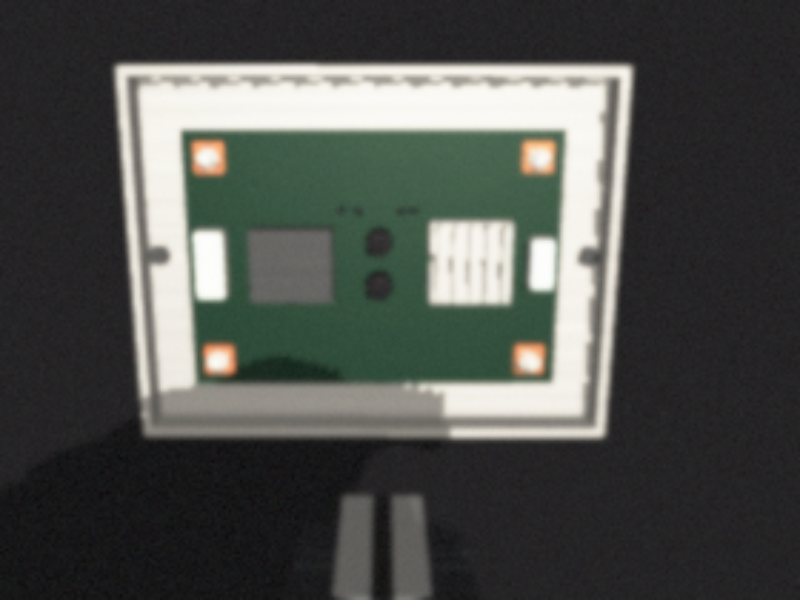

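The standoff tips show through all four holes, and the pads at (324,205), (216,205), (328,134) and (212,135) match the seated height. Back to the knob with the fingers shut.

Call:
arm_command:
  rows:
    - [[0,0.1,-0.2,0,0],[0,0.2,-0.45,0,0],[0,0.3,-0.65,0,0],[0,0.34,-0.71,0,0],[0,0.3,-0.7,0,0],[0,0.25,-0.55,0,0],[0,0.15,-0.35,-0.1,0],[0,0.1,-0.2,-0.3,0],[0,0,0,-0.5,0],[0,0,0,-0.4,0]]

```text
t: 20.4
eef_pos: [0.5937, -0.1393, 0.133]
tool_rot: [-0.001, 0.751, 0.66, -0.001]
contact_force: [1.0, 0.1, 0.0]
gripper_width: 0.002
grasp_force: 0.0
```

Call:
arm_command:
  rows:
    - [[0,0,0,-0.08,0],[0,0,0,-0.08,0],[0,0,0,-0.08,0],[0,0,0,-0.08,0],[0,0,0,-0.08,0],[0,0,0,-0.08,0],[0,0,0,-0.06,0],[0,0,0,0,0],[0,0,0,0,0],[0,0,0,0,0]]

```text
t: 21.65
eef_pos: [0.5949, -0.1395, 0.1032]
tool_rot: [0.0, 0.752, 0.66, 0.0]
contact_force: [0.0, 0.5, 2.9]
gripper_width: 0.001
grasp_force: 1.6
```

Knob top is at 103 mm with light contact. I'll press slightly more, then retract.

Call:
arm_command:
  rows:
    - [[0,0,0,-0.02,0],[0,0,0,0,0],[0,0,0,0,0],[0,0,0,0.1,0],[0,0,0,0.3,0],[0,0,0,0.5,0],[0,0,0,0.5,0],[0,0,0,0.4,0],[0,0,0,0,0],[0,0,0,0,0]]

```text
t: 22.9
eef_pos: [0.594, -0.1392, 0.2093]
tool_rot: [-0.0, 0.752, 0.66, -0.0]
contact_force: [-0.2, -0.3, 0.7]
gripper_width: 0.002
grasp_force: 0.0
```

```bash
python3 - <<'E'
from h import *
o=get_obs();print(o["t"],o["eef_pos"],o["contact_force"])
im=cv2.imread("pics/scene.png");im2=cams.read_camera("scene")[...,::-1]
cv2.imwrite("pics/cmp2.png",cv2.resize(np.hstack([im[160:240,180:260],im2[160:240,180:260]]),None,fx=5,fy=5))
E
```

```text
22.9 [ 0.59401674 -0.13918784  0.20928848] [-0.18958566 -0.26131383  0.69466455]
```

View pics/cmp2.png

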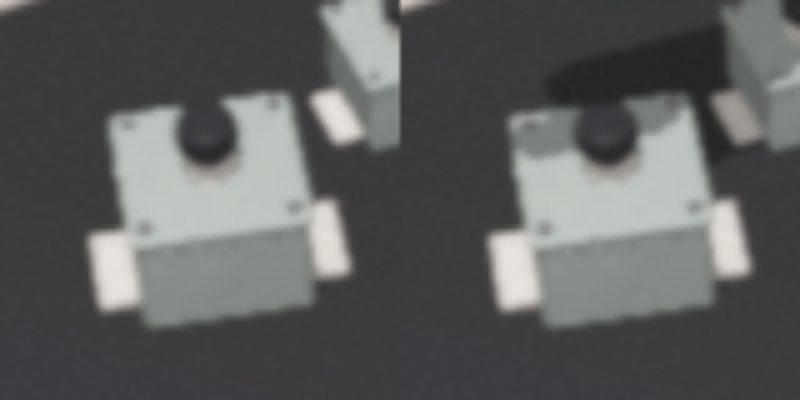

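The knob is back in its starting position, at (205,135) in the left half and (605,135) in the right.

```bash
python3 -c "
from station import job
print(job.hand_in())"
```

```text
the job is handed in; nothing more can be done
None
```

The job is handed in: I pulled the knob out, pressed all four board corners home, pushed the knob back in and left the arm clear of everything; camera and force readings agreed at each step, but the hand-in returned no verdict.

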